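Put the menu boards in their proper table stands

ROBOT

A 6-joint arm with a two-finger parallel gripper is mounted at the origin on the work surface. World frame = base frame: x ahead of the robot, y to its left, z up, the work surface at z = 0. Lengths are in mm, angles in rad, forces in N, time in s.
With the tool pointing down it reaches from about 350 to 975 mm from the base axis. Payload 17.4 kg.
Tool frame: the origin (TCP) lies at the very end of the fingers, on their centre line; the grasp point (between the pads) lies 19 mm behind it; z points along the fingers, y is the line along which they close (so a half turn about z gives the same grasp; the last joint's range is limited). The gripper opens to 85 mm and grips with 20 to 120 N. Pads are 22 mm wide; open, the fingers measure 114 mm over their backs; the gripper's body (76 mm by 85 mm) begins 54 mm behind the grasp point. The pads swing forward as they close: fully open they stand 13 mm farther back than shut.
Start: joints at [-1.341, 0.116, 1.442, -0, 1.584, -0.038], TCP at [178.602, -650.948, 231.303] pointing down, gripper open.
Joint ranges: [-2.83, 2.83], [-0.83, 2.19], [0.07, 2.5], [-1.14, 4.28], [0.01, 3], [-2.97, 2.97]. Speed limits (rad/s): [1.89, 1.89, 2.22, 3.14, 3.14, 3.14].

INTERFACE

Orientations are given as [roll, pitch, yaw] about the fixed x, y, z axes, in that order (R = Rz(yaw) Ry(pitch) Rx(roll)).
In Python, from station import state, cams, robot gives the robot as it stands.
- The arm moves only by the tool servo_tool, never from a script. Its argument "increments" is text: rows parted by semicolons, each of 4 numbers parted by spaces: the shift along the tool's x, y, z in m, then the turn about the tool's z in degrees. In form: x y z turn; .... A call has exactly 10 rows; each row shifts and turns the commanded pose from where the row before left it, along the tool's axes as they then stand; what a row does not reach is not made up. A row lasts 1/8 s, in which the tool goes at most 62.5 mm and 10.7 degrees, less where a joint would pass 70% of its speed; a pose out of reach is approached as far as the arm can. A call with a gripper value outside its range is refused whole. "grip" is the finger opening in m, from 0 to 0.0854, set as the call begins (left out, the last holds). The fingers move at their own pace and stop on an object; "newtons" is the grip in N (left out, the last holds). Time passes only in rows, so rows that do not move let the fingers close, or fill a call up. It gives the time, the measured TCP pose, the force, the opening and the grip force at its end, in the units of the state.
- state(): the state, without advancing time (a new reading comes with each control period).
- cams.capture(name): name is "scene" or "side" or "wrist"; returns a dict with "color" (400x640x3 uint8, red, green, blue), "intrinsics" (3x3 intrinsics, pixels), "camera_from_world" (4x4, takes a point from world to camera coordinates); the wrist camera has in their place "hand_eye" (4x4, takes a point from camera to tool coordinates, whose origin is the TCP and whose axes are the flange's). Camera axes: x right, y down, z forward; pixel columns grow to the right and rows downward; lengths in mm; the calibration is good to about 2 mm. A picture is of the moment at which its call begins: read the wrist's pose just before it. There is no depth.
- robot.finish_job(): hands the job in; it is judged then, once.
The state is a dict: "clock": time; "joint_positions": joint angles; "qd": joint speeds; "joint_efforts": joint torques, N m; "ee_pos": TCP position; "orientation": TCP orientation; "contact_force": force on the tool from outside, world axes, zero at the start; "torque": the same for the moment, N m; "finger_gap": opening from 0.0 (shut) to 1.0 (fully open); "finger_force": force on a finger pad.
Only numpy, scipy, OpenCV 4.12 (cv2) and the standard library are available. Lean on these libraries where they do the work, as an engineer would, in place of code of your own. Each camera call takes 0.05 s, during which the arm holds its last target. There are 200 camera calls.

TASK

The menu boards on this banquet table are mixed up. First move the cream board from the black stand over to the brass stand, then take the walnut board from the leaning rack and stand it in the black one: each must be lowered, not dropped, fully home in its slot, upright and centred along the stand, then let go. Leave the green board where it leans, and do not push or tip the candles, glassware, flowers, plate or fork.

Things in the scene. Friction and masses are not known exactly. Their poses are not given: they have to be found in the camera images.
- cream_board: cream menu board 110 wide, 140 tall, 8 thick, with a thin border and a flower on both faces. Origin: middle of its lower edge; x: through the thickness, y: along the width, z: from lower to upper edge. Both faces are alike. About 0.11 kg. At the start it stands in the black stand
- walnut_board: dark brown walnut menu board 110 wide, 140 tall, 8 thick, with a thin border and a flower on both faces. Origin: middle of its lower edge; x: through the thickness, y: along the width, z: from lower to upper edge. Both faces are alike. About 0.11 kg (trim brass-coloured). At the start it leans in one of the rack's two bays, its z axis 0.60 rad (34 degrees) from vertical
- green_board: sage-green spare board 110 wide, 140 tall, 8 thick, with a thin border and a flower on both faces. Origin: middle of its lower edge; x: through the thickness, y: along the width, z: from lower to upper edge. Both faces are alike. About 0.11 kg (trim white). It leans in the rack's other bay and stays there
- stand_black: black table stand 70 (x) by 90 (y) by 48 high, fixed to the table: a straight slot along its own y, 10.5 wide, open at both ends, its floor 10 above the table, plain slot walls up to 40, then lips flared at 45 degrees to a mouth 26 wide. Origin: centre of its underside
- stand_black_slot (a point): middle of the black stand's slot floor, where the board's origin comes to lie; axes as the stand
- stand_brass: brass-coloured table stand 70 (x) by 90 (y) by 48 high, fixed to the table: a straight slot along its own y, 10.5 wide, open at both ends, its floor 10 above the table, plain slot walls up to 40, then lips flared at 45 degrees to a mouth 26 wide. Origin: centre of its underside; empty at the start
- stand_brass_slot (a point): middle of the brass stand's slot floor; axes as the stand
- rack: light wooden rack, fixed, 215 (x) by 116 (y), two parallel bays 90 apart along its x; the boards' upper ends lean to its own -x. Each board stands on a sloping ledge with a lip 12 high before it and rests on a back plate 90 wide, 6 thick, behind its lower 75; its upper 65 is free on both faces. Origin: on the table, midway between the two boards' lower edges
- candle_a: unlit pink taper candle in a black holder, 190 tall, holder 50 wide; stands beside the black stand. Origin: middle of its underside. Leave it alone
- candle_b: another such candle, beside the brass stand. Origin: middle of its underside. Leave it alone
- carafe: glass carafe, 190 tall, up to 96 wide, towards the table's far side. Origin: middle of its underside. Leave it alone
- tumbler: glass tumbler, 95 tall, 72 wide, towards the far side. Origin: middle of its underside. Leave it alone
- plate: white side plate, 160 wide, 18 high, lying near the robot. Origin: middle of its underside. Leave it alone
- fork: dark steel fork, 190 long, flat on the table near the robot, lying along its own x. Origin: middle of its underside. Leave it alone
- flower_vase: white bud vase with white flowers, 175 tall with the flowers, 68 wide, beyond the rack. Origin: middle of its underside. Leave it alone
Not all that is in view belongs to the job. What is shaped like the stand_black but blue or pink is not meant.

How it is judged:
By the outcome, as a careful person would: the job done as asked, in the order asked, and still so for the second after the job is handed in, with the robot touching nothing.
It also fails if it takes over 69 s, if anything falls off the work surface, if the arm or the gripper's body presses on something with over 40 N, if the wrist force passes 120 N, or if a joint passes its speed limit or range.

## Working session

There is one attempt and no reset: what is moved stays moved. The work goes in short steps, Python scripts to look and compute and a tool call to move; the robot and the scene stay as the last step left them, time stands still between calls to the robot, and variables do not carry over. Pictures are saved under pics/ and viewed, at most 10 in all, crops included, and the job is handed in when it is done.

Besides the shell and the picture viewer there is one more tool, called after "Emit:" as name(argument=value, ...), one argument or row to a line, values as JSON. servo_tool: Moves the arm, as the interface text tells. Its arguments: {"type":"object","properties":{"increments":{"type":"string"},"grip":{"type":"number"},"newtons":{"type":"number"}},"required":["increments"]}

```bash
ls; mkdir -p pics; python3 - <<'E'
from station import state,cams,robot
import cv2,numpy as np
np.set_printoptions(precision=4,suppress=True)
s=state();print(s)
for n in("scene","side"):
    c=cams.capture(n);cv2.imwrite(f"pics/{n}0.png",c["color"][:,:,::-1])
    print(n,c["intrinsics"],c["camera_from_world"])
c=cams.capture("wrist");print(c["intrinsics"],c["hand_eye"])
E
```

```text
pics
{'clock': 0.0, 'joint_positions': array([-1.3408,  0.1165,  1.4423, -0.    ,  1.584 , -0.0378]), 'qd': array([-0.0017,  0.0003,  0.0016, -0.0019,  0.0004, -0.0003]), 'joint_efforts': array([ -0.0002, -73.1989, -63.248 ,  -0.0001,   0.0064,  -0.    ]), 'ee_pos': array([ 178.5446, -650.7664,  230.5593]), 'orientation': array([-3.1404, -0.    ,  0.2678]), 'contact_force': array([-0.2656,  0.79  , -0.8493]), 'torque': array([0.0114, 0.0144, 0.0079]), 'finger_force': 0.0, 'finger_gap': 0.9995108028107152}
scene [[427.6701   0.     309.7583]
 [  0.     427.6701 199.5831]
 [  0.       0.       1.    ]] [[   0.2301    0.9732   -0.0045  -62.828 ]
 [   0.7948   -0.1906   -0.5762 -370.7566]
 [  -0.5616    0.129    -0.8173 1493.8163]
 [   0.        0.        0.        1.    ]]
side [[469.2468   0.     321.8765]
 [  0.     469.2468 192.9852]
 [  0.       0.       1.    ]] [[  -0.9893   -0.1455    0.0097  512.8903]
 [  -0.1099    0.7006   -0.7051  125.2741]
 [   0.0958   -0.6986   -0.7091 1500.2047]
 [   0.        0.        0.        1.    ]]
[[313.0786   0.     319.016 ]
 [  0.     313.0786 205.0991]
 [  0.       0.       1.    ]] [[  -0.0008   -0.9645   -0.2643   68.1706]
 [   1.       -0.0007   -0.0003    0.4749]
 [   0.0001   -0.2643    0.9645 -142.7169]
 [   0.        0.        0.        1.    ]]
```

View pics/scene0.png

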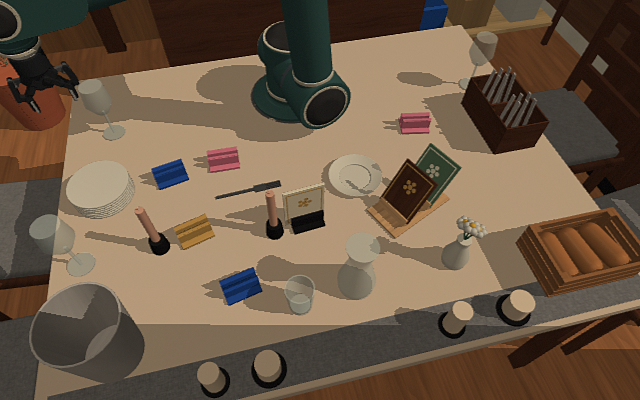

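View pics/side0.png

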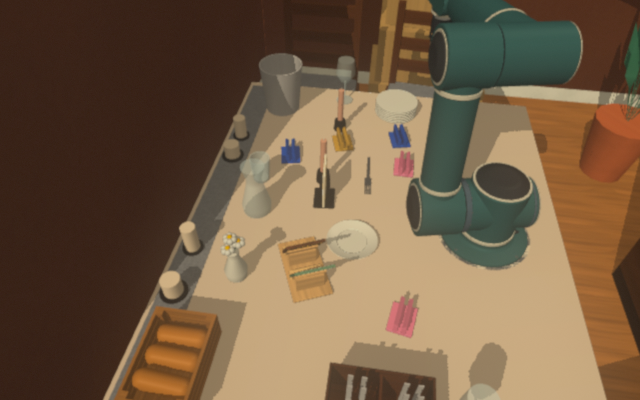

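Candidates (scene): cream board (304,205) standing in the black stand (306,220). Brass stand (194,231). Blue decoy stands at (170,173) and (240,286), pink ones at (223,159) and (415,122). Walnut board (408,189) and green board (437,166) in the rack. By the description I choose cream at (304,205), brass at (194,231) and walnut at (408,189). Next is a coarse position for each and one close crop.

```bash
cat > h.py <<'E'
import numpy as np,cv2
from scipy.spatial.transform import Rotation as Ro
from station import state,cams,robot
np.set_printoptions(precision=2,suppress=True)
def T(R,p):
    M=np.eye(4);M[:3,:3]=R;M[:3,3]=p;return M
def cap(n):
    s=state();c=cams.capture(n)
    if n=="wrist":
        Tw=T(Ro.from_euler("xyz",s["orientation"]).as_matrix(),s["ee_pos"])
        C=np.linalg.inv(Tw@c["hand_eye"])
    else: C=c["camera_from_world"]
    return c["color"][:,:,::-1].copy(),c["intrinsics"],C
def at_z(uv,K,C,z):
    M=np.linalg.inv(C);d=M[:3,:3]@np.linalg.solve(K,[uv[0],uv[1],1.]);o=M[:3,3]
    return o+d*(z-o[2])/d[2]
def proj(p,K,C):
    q=(C[:3,:3]@np.atleast_2d(p).T).T+C[:3,3];q=q@K.T;return q[:,:2]/q[:,2:]
E
python3 - <<'E'
from h import *
im,K,C=cap("scene")
for n,uv,z in[("black",(307,219),48),("cream top L",(283,191),150),("cream top R",(324,183),150),("brass",(194,227),48),("candle_a",(275,235),5),("candle_b",(160,248),5),("blue2",(240,282),48),("wal top l",(409,160),125),("wal top r",(435,173),125),("wal low l",(382,208),25),("wal low r",(406,221),25),("green topl",(427,145),125),("green top r",(460,160),125),("plate",(355,175),10),("carafe",(355,293),5),("tumbler",(300,308),3),("vase",(455,262),5),("fork",(220,196),0),("fork2",(280,183),0)]:
    print(n,at_z(uv,K,C,z))
i2,_,_=cap("side")
f=lambda i,x0,x1,y0,y1,w,h:cv2.resize(i[y0:y1,x0:x1],(w,h),interpolation=cv2.INTER_CUBIC)
a=f(im,165,345,178,250,800,320)
b=np.hstack([f(im,355,470,138,240,316,280),f(i2,270,340,225,305,245,280),f(i2,305,365,90,215,239,280)])
cv2.imwrite("pics/crop1.png",np.vstack([a,b]))
E
```

```text
black [548.85 -72.53  48.  ]
cream top L [ 518.23 -125.68  150.  ]
cream top R [517.79 -20.29 150.  ]
brass [ 503.94 -367.07   48.  ]
candle_a [ 551.85 -162.68    5.  ]
candle_b [ 519.98 -467.64    5.  ]
blue2 [ 686.99 -270.94   48.  ]
wal top l [477.34 227.18 125.  ]
wal top r [535.57 277.55 125.  ]
wal low l [547.68 140.69  25.  ]
wal low r [603.24 190.08  25.  ]
green topl [437.78 295.13 125.  ]
green top r [509.43 360.58 125.  ]
plate [407.37 106.4   10.  ]
carafe [761.91  -0.15   5.  ]
tumbler [ 767.23 -141.28    3.  ]
vase [740.28 276.8    5.  ]
fork [ 382.99 -293.61    0.  ]
fork2 [ 377.04 -115.2     0.  ]
```

View pics/crop1.png

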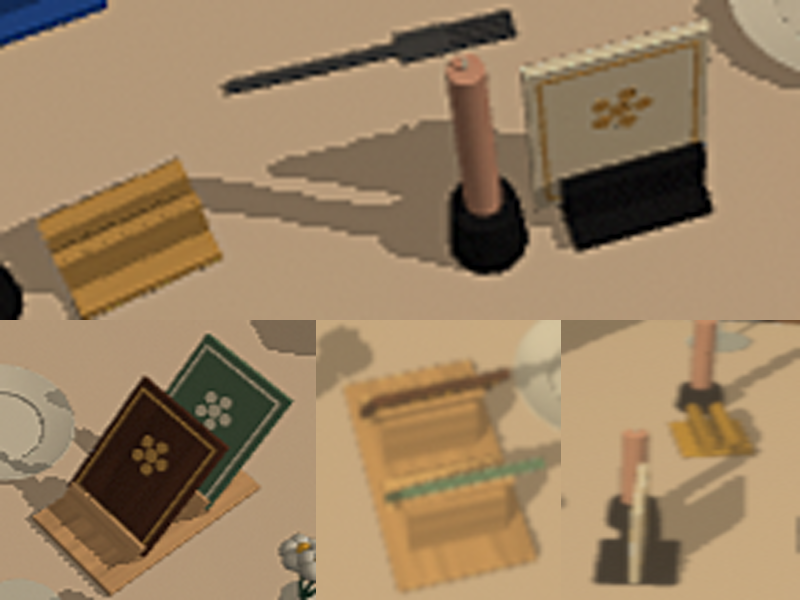

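The crop confirms it: cream stands in the black stand beside candle A, and the brass stand is empty. Walnut is the front board in the rack, green the one behind. Now I go over the brass stand with the wrist camera, on the way to the black one.

```bash
cat >> h.py <<'E'
def plan(x,y,z,yaw,n=10,cur=None):
    "rows in tool axes from current pose (tool down) to target"
    s=state();p=s["ee_pos"] if cur is None else np.array(cur[:3]);y0=s["orientation"][2] if cur is None else cur[3]
    dy=(yaw-y0+np.pi)%(2*np.pi)-np.pi;d=(np.array([x,y,z])-p)/n;o=[]
    for i in range(n):
        R=Ro.from_euler("xyz",[np.pi,0,y0+dy*i/n]).as_matrix();v=R.T@d/1000
        o.append("%.4f %.4f %.4f %.2f"%(*v,-np.degrees(dy)/n))
    print("; ".join(o))
E
python3 - <<'E'
from h import *
plan(490,-390,330,1.3)
E
```

```text
0.0369 -0.0169 -0.0099 -5.91; 0.0385 -0.0130 -0.0099 -5.91; 0.0396 -0.0090 -0.0099 -5.91; 0.0403 -0.0049 -0.0099 -5.91; 0.0406 -0.0007 -0.0099 -5.91; 0.0405 0.0035 -0.0099 -5.91; 0.0399 0.0077 -0.0099 -5.91; 0.0389 0.0117 -0.0099 -5.91; 0.0375 0.0157 -0.0099 -5.91; 0.0357 0.0195 -0.0099 -5.91
```

Emit:
servo_tool(
  increments="0.037 -0.017 -0.01 -5.9; 0.0385 -0.013 -0.01 -5.9; 0.0395 -0.009 -0.01 -5.9; 0.04 -0.005 -0.01 -5.9; 0.0405 -0.001 -0.01 -5.9; 0.0405 0.0035 -0.01 -5.9; 0.04 0.0075 -0.01 -5.9; 0.039 0.0115 -0.01 -5.9; 0.0375 0.0155 -0.01 -5.9; 0.0355 0.0195 -0.01 -5.9",
  grip=0.05,
)

```text
clock: 1.5
ee_pos: [490.1, -388.9, 331.6]
orientation: [3.142, 0.0, 1.301]
contact_force: [0.0, -0.8, 0.4]
finger_gap: 0.586
finger_force: 0.0
```

```bash
python3 - <<'E'
from h import *
s=state();print(s["clock"],s["ee_pos"],s["orientation"])
im,K,C=cap("wrist");np.savez("w1.npz",K=K,C=C);cv2.imwrite("pics/w1.png",im)
plan(525,-85,330,1.57)
E
```

```text
1.5 [ 490.13 -388.89  331.64] [3.14 0.   1.3 ]
0.0299 -0.0047 0.0003 -1.50; 0.0300 -0.0039 0.0003 -1.50; 0.0301 -0.0032 0.0003 -1.50; 0.0302 -0.0024 0.0003 -1.50; 0.0303 -0.0016 0.0003 -1.50; 0.0303 -0.0008 0.0003 -1.50; 0.0303 0.0000 0.0003 -1.50; 0.0303 0.0008 0.0003 -1.50; 0.0303 0.0016 0.0003 -1.50; 0.0302 0.0024 0.0003 -1.50
```

View pics/w1.png

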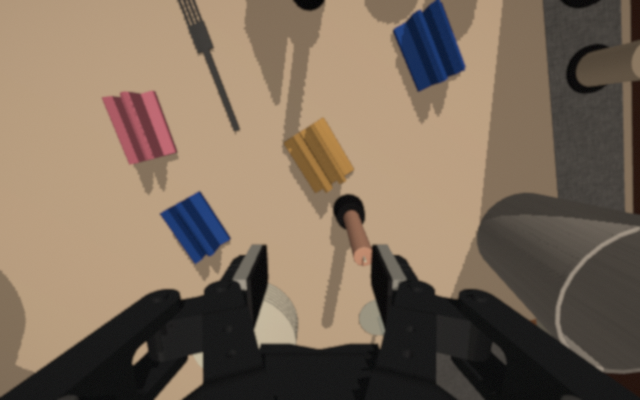

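The brass stand's centre is at (320,155), candle B's holder at (348,210), and the blue and pink decoys lie around them. Next is the same look at black/cream.

Emit:
servo_tool(
  increments="0.0255 -0.004 0.004 -1.5; 0.0255 -0.0035 0.004 -1.5; 0.0255 -0.003 0.004 -1.5; 0.0255 -0.002 0.004 -1.5; 0.0255 -0.0015 0.004 -1.5; 0.0255 -0.001 0.004 -1.5; 0.0255 0 0.004 -1.5; 0.0255 0.0005 0.004 -1.5; 0.0255 0.001 0.004 -1.5; 0.0255 0.002 0.004 -1.5",
)

```text
clock: 2.8
ee_pos: [516.6, -134.0, 290.8]
orientation: [-3.142, -0.0, 1.56]
contact_force: [-0.0, -1.0, 0.5]
finger_gap: 0.586
finger_force: 0.0
```

```bash
python3 - <<'E'
from h import *
s=state();print(s["clock"],s["ee_pos"],s["orientation"])
im,K,C=cap("wrist");np.savez("w2.npz",K=K,C=C);cv2.imwrite("pics/w2.png",im)
p=proj([[528,-20,150],[528,-126,150],[538,-28,48],[538,-118,48]],K,C);print(p)
c=p.mean(0).astype(int);u0=np.clip(c[0]-90,0,460)
v0=max(0,c[1]-120)
b=cv2.imread("pics/w1.png")[110:200,275:365]
f=lambda i,s:cv2.resize(i,None,fx=s,fy=s,interpolation=cv2.INTER_CUBIC)
a=f(im[v0:v0+240,u0:u0+180],2.2);b=f(b,4.4)
o=np.zeros((max(a.shape[0],b.shape[0]),a.shape[1]+b.shape[1],3),np.uint8);o[:a.shape[0],:a.shape[1]]=a;o[:b.shape[0],a.shape[1]:]=b
print("crop black origin",u0,v0,"x2.2; brass origin 275,110 x4.4 offset",a.shape[1]);cv2.imwrite("pics/crop2.png",o)
E
```

```text
2.8 [ 516.63 -134.    290.8 ] [-3.14 -0.    1.56]
[[329.46  60.4 ]
 [329.76 185.2 ]
 [335.3   83.87]
 [335.13 161.91]]
crop black origin 242 2 x2.2; brass origin 275,110 x4.4 offset 396
```

View pics/crop2.png

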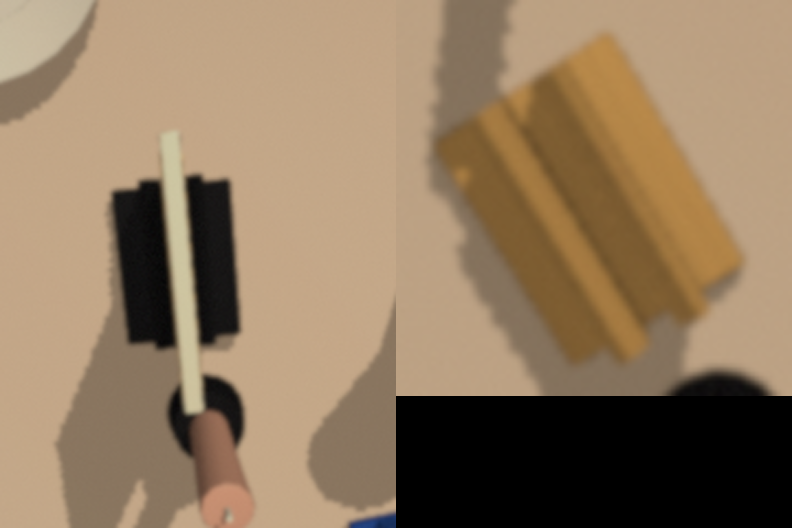

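The left half shows cream's top edge from crop (171,131) to (194,413), with the black base corners at (113,191), (230,180), (240,333) and (128,343). The right half shows the brass base corners at (435,143), (607,32), (743,260) and (573,362).

```bash
python3 - <<'E'
from h import *
from scipy.optimize import least_squares
def fit(name,cs,f):
    d=np.load(f);K,C=d["K"],d["C"];cs=np.array(cs)
    for z in(0,10,20):
        def P(q):
            c,s=np.cos(q[2]),np.sin(q[2]);L=np.array([[-35,45],[-35,-45],[35,-45],[35,45]])*1.
            return np.c_[L@np.array([[c,s],[-s,c]])+q[:2],np.full(4,z)]
        g=lambda q:(proj(P(q),K,C)-cs).ravel()
        best=min((least_squares(g,[*at_z(cs.mean(0),K,C,z)[:2],a]) for a in np.arange(-3,3,.7)),key=lambda r:r.cost)
        print(name,z,best.x,best.cost)
b=lambda p:(np.array(p)/2.2+[242,2]).tolist()
r=lambda p:((np.array(p)-[396,0])/4.4+[275,110]).tolist()
fit("black",[b(p) for p in[(113,191),(128,343),(240,333),(230,180)]],"w2.npz")
fit("brass",[r(p) for p in[(435,143),(573,362),(743,260),(607,32)]],"w1.npz")
d=np.load("w2.npz");K,C=d["K"],d["C"]
e=[at_z(b(p),K,C,150) for p in[(171,131),(194,413)]];print(e,np.mean(e,0),np.linalg.norm(e[0]-e[1]),"yaw of width",np.arctan2(*(e[0]-e[1])[1::-1]))
E
```

```text
black 0 [523.82 -70.71   0.08] 0.061360320202541785
black 10 [523.7  -70.77   0.08] 2.3981456745053458
black 20 [523.59 -70.83   0.08] 9.367647666077046
brass 0 [ 495.26 -375.94    0.28] 0.4676471114966354
brass 10 [ 495.54 -374.96    0.28] 3.2029150604885603
brass 20 [ 495.82 -373.98    0.28] 8.906838102461212
[array([519.88, -20.78, 150.  ]), array([ 528.38, -130.28,  150.  ])] [524.13 -75.53 150.  ] 109.82796478503484 yaw of width 1.6482717211532145
```

Emit:
servo_tool(
  increments="0 0 0 -5; 0.029 0.006 0 0; 0.029 0.006 0 0; 0 0 0.03 0; 0 0 0.03 0; 0 0 0.03 0; 0 0 0.03 0; 0 0 0.03 0; 0 0 0.025 0; 0 0 0.015 0",
)

```text
clock: 4.1
ee_pos: [524.0, -76.3, 99.9]
orientation: [-3.14, -0.0, 1.647]
contact_force: [0.6, -0.5, 0.3]
finger_gap: 0.586
finger_force: 0.0
```

```bash
python3 - <<'E'
from h import *
s=state();print(s["clock"],s["ee_pos"],s["orientation"],s["contact_force"])
im,K,C=cap("wrist");cv2.imwrite("pics/w3.png",im)
print(proj([[520,-21,150],[528,-130,150]],K,C))
E
```

```text
4.1 [523.98 -76.34  99.88] [-3.14 -0.    1.65] [ 0.59 -0.54  0.28]
[[314.87 158.49]
 [315.37 442.11]]
```

View pics/w3.png

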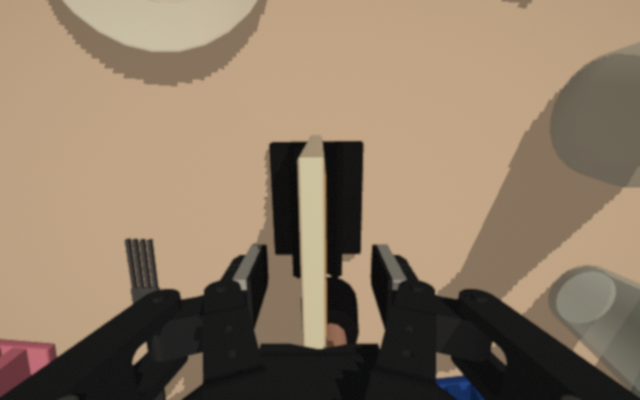

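Cream's top edge is at column 312, between the fingers, whose centre is at about 318. Good; I shift 1 mm and close.

Emit:
servo_tool(
  increments="0 -0.001 0 0; 0 0 0 0; 0 0 0 0; 0 0 0 0; 0 0 0 0; 0 0 0 0; 0 0 0 0; 0 0 0 0; 0 0 0 0; 0 0 0 0",
  grip=0,
  newtons=45,
)

```text
clock: 5.4
ee_pos: [524.0, -76.9, 102.4]
orientation: [-3.142, 0.0, 1.647]
contact_force: [-5.6, -0.2, 6.6]
finger_gap: 0.092
finger_force: 44.3
```

Emit:
servo_tool(
  increments="0 0 -0.005 0; 0 0 -0.015 0; 0 0 -0.025 0; 0 0 -0.03 0; 0 0 -0.03 0; 0 0 -0.03 0; 0 0 -0.03 0; 0 0 -0.03 0; 0 0 -0.01 0; 0 0 0 0",
)

```text
clock: 6.65
ee_pos: [524.2, -76.8, 306.7]
orientation: [3.141, 0.0, 1.647]
contact_force: [-0.8, 0.7, -1.1]
finger_gap: 0.085
finger_force: 44.1
```

```bash
python3 - <<'E'
from h import *
s=state();print(s["clock"],s["ee_pos"],s["orientation"],s["contact_force"],s["finger_gap"])
im,K,C=cap("wrist");cv2.imwrite("pics/w4.png",im)
s2,_,_=cap("side");cv2.imwrite("pics/s4.png",s2)
plan(495.3,-375.9,s["ee_pos"][2],np.pi/2+.28)
E
```

```text
6.65 [524.22 -76.84 306.74] [3.14 0.   1.65] [-0.84  0.68 -1.14] 0.0847371614333189
-0.0296 -0.0051 -0.0002 -1.17; -0.0295 -0.0057 -0.0002 -1.17; -0.0294 -0.0063 -0.0002 -1.17; -0.0292 -0.0069 -0.0002 -1.17; -0.0291 -0.0075 -0.0002 -1.17; -0.0289 -0.0081 -0.0002 -1.17; -0.0288 -0.0087 -0.0002 -1.17; -0.0286 -0.0093 -0.0002 -1.17; -0.0284 -0.0099 -0.0002 -1.17; -0.0282 -0.0104 -0.0002 -1.17
```

Emit:
servo_tool(
  increments="-0.0295 -0.005 0 -1.17; -0.0295 -0.0055 0 -1.17; -0.0295 -0.0065 0 -1.17; -0.0295 -0.007 0 -1.17; -0.029 -0.0075 0 -1.17; -0.029 -0.008 0 -1.17; -0.029 -0.0085 0 -1.17; -0.0285 -0.0095 0 -1.17; -0.0285 -0.01 0 -1.17; -0.0285 -0.0105 0 -1.17",
)

```text
clock: 8.0
ee_pos: [495.3, -377.7, 304.9]
orientation: [-3.141, -0.001, 1.851]
contact_force: [0.5, -0.3, -1.7]
finger_gap: 0.089
finger_force: 44.0
```

```bash
python3 - <<'E'
from h import *
s=state();print(s["clock"],s["ee_pos"],s["orientation"],s["contact_force"],s["finger_gap"])
im,K,C=cap("wrist");cv2.imwrite("pics/w5.png",im)
i2,_,_=cap("side");i3,_,_=cap("scene");cv2.imwrite("pics/s5.png",i2);cv2.imwrite("pics/c5.png",i3)
f=lambda i,x0,x1,y0,y1,w,h:cv2.resize(i[y0:y1,x0:x1],(w,h),interpolation=cv2.INTER_CUBIC)
cv2.imwrite("pics/crop3.png",np.vstack([f(im,200,440,60,300,400,400)[:,:],]) if 0 else np.hstack([f(im,220,420,60,360,400,600),np.vstack([f(i2,280,400,60,150,400,300),f(i3,130,250,165,255,400,300)])]))
plan(495.7,-377.2,110,np.pi/2+.28)
E
```

```text
8.0 [ 495.32 -377.65  304.86] [-3.14 -0.    1.85] [ 0.52 -0.34 -1.69] 0.08908772675150635
0.0000 0.0001 0.0195 -0.01; 0.0000 0.0001 0.0195 -0.01; 0.0000 0.0001 0.0195 -0.01; 0.0000 0.0001 0.0195 -0.01; 0.0000 0.0001 0.0195 -0.01; 0.0000 0.0001 0.0195 -0.01; 0.0000 0.0001 0.0195 -0.01; 0.0000 0.0001 0.0195 -0.01; 0.0000 0.0001 0.0195 -0.01; 0.0000 0.0001 0.0195 -0.01
```

View pics/crop3.png

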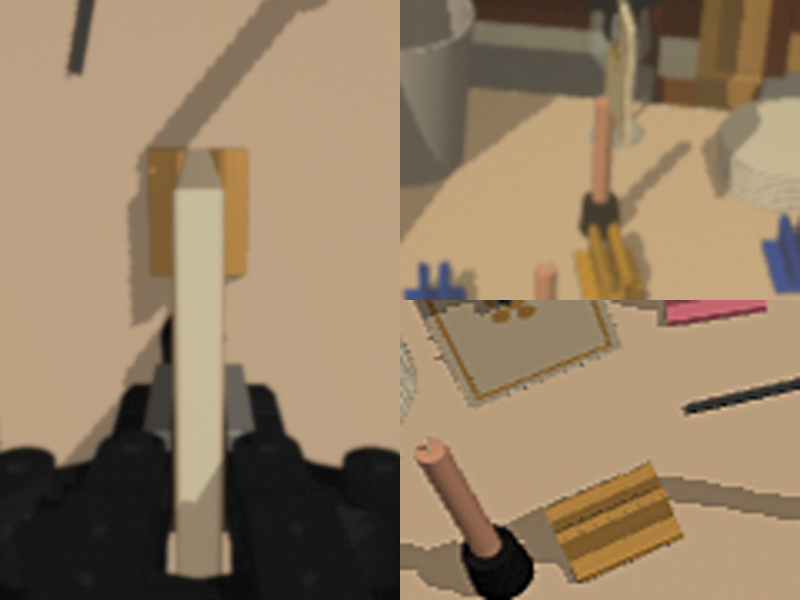

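The board lines up with the brass slot: board centre at column 198, stand 148–248, edges parallel. Lowering.

Emit:
servo_tool(
  increments="0 0 0.015 0; 0 0 0.025 0; 0 0 0.025 0; 0 0 0.025 0; 0 0 0.025 0; 0 0 0.02 0; 0 0 0.015 0; 0 0 0.01 0; 0 0 0.008 0; 0 0 0.008 0",
)

```text
clock: 9.4
ee_pos: [495.8, -377.0, 130.3]
orientation: [3.141, 0.001, 1.851]
contact_force: [0.4, -0.3, -0.7]
finger_gap: 0.088
finger_force: 44.2
```

Emit:
servo_tool(
  increments="0 0 0.005 0; 0 0 0.004 0; 0 0 0.004 0; 0 0 0.004 0; 0 0 0.003 0; 0 0 0.002 0; 0 0 0.001 0; 0 0 0 0; 0 0 0 0; 0 0 0 0",
)

```text
clock: 10.65
ee_pos: [495.7, -376.8, 107.4]
orientation: [3.142, 0.0, 1.851]
contact_force: [-0.4, 0.5, -0.8]
finger_gap: 0.086
finger_force: 44.2
```

Emit:
servo_tool(
  increments="0 0 0.001 0; 0 0 0.001 0; 0 0 0.001 0; 0 0 0.001 0; 0 0 0.001 0; 0 0 0.0005 0; 0 0 0.0005 0; 0 0 0 0; 0 0 0 0; 0 0 0 0",
)

```text
clock: 11.9
ee_pos: [495.9, -376.8, 102.5]
orientation: [3.141, 0.001, 1.851]
contact_force: [-3.2, 2.5, 10.4]
finger_gap: 0.088
finger_force: 45.6
```

Emit:
servo_tool(
  increments="0 0 0 0; 0 0 0 0; 0 0 0 0; 0 0 0 0; 0 0 0 0; 0 0 -0.01 0; 0 0 -0.025 0; 0 0 -0.035 0; 0 0 -0.04 0; 0 0 -0.04 0",
  grip=0.05,
)

```text
clock: 13.15
ee_pos: [495.5, -376.7, 253.4]
orientation: [3.141, 0.0, 1.851]
contact_force: [0.1, -0.7, -0.9]
finger_gap: 0.585
finger_force: 0.0
```

```bash
python3 - <<'E'
from h import *
s=state();print(s["clock"],s["ee_pos"],s["orientation"],s["contact_force"],s["finger_gap"])
im,K,C=cap("wrist");cv2.imwrite("pics/w6.png",im)
yb=.28+np.pi/2;u=np.array([np.cos(yb),np.sin(yb),0])
c=np.array([495.3,-375.9,150]);print(proj([c+55*u,c-55*u],K,C))
i2,_,_=cap("side");i3,K3,C3=cap("scene")
print(proj([c+55*u,c-55*u],K3,C3))
cv2.imwrite("pics/s6.png",i2);cv2.imwrite("pics/c6.png",i3)
# rack corner estimate for wrist view; go to a viewing pose
plan(500,130,330,0.68,12)
E
```

```text
13.15 [ 495.54 -376.69  253.44] [3.14 0.   1.85] [ 0.1  -0.71 -0.91] 0.5847497461128311
[[317.22 133.48]
 [317.52 264.56]]
[[201.86 193.92]
 [158.8  212.16]]
0.0405 0.0120 -0.0063 5.59; 0.0415 0.0080 -0.0063 5.59; 0.0421 0.0039 -0.0063 5.59; 0.0423 -0.0002 -0.0063 5.59; 0.0420 -0.0043 -0.0063 5.59; 0.0414 -0.0084 -0.0063 5.59; 0.0404 -0.0124 -0.0063 5.59; 0.0390 -0.0163 -0.0063 5.59; 0.0372 -0.0200 -0.0063 5.59; 0.0351 -0.0235 -0.0063 5.59; 0.0327 -0.0268 -0.0063 5.59; 0.0299 -0.0299 -0.0063 5.59
```

```bash
python3 - <<'E'
from h import *
plan(485,160,330,0.68,10)
E
```

```text
0.0519 0.0138 -0.0075 6.71; 0.0532 0.0076 -0.0075 6.71; 0.0537 0.0013 -0.0075 6.71; 0.0535 -0.0049 -0.0075 6.71; 0.0526 -0.0112 -0.0075 6.71; 0.0509 -0.0172 -0.0075 6.71; 0.0485 -0.0230 -0.0075 6.71; 0.0455 -0.0286 -0.0075 6.71; 0.0419 -0.0337 -0.0075 6.71; 0.0376 -0.0383 -0.0075 6.71
```

Emit:
servo_tool(
  increments="0.052 0.014 -0.0075 6.7; 0.053 0.0075 -0.0075 6.7; 0.0535 0.0015 -0.0075 6.7; 0.0535 -0.005 -0.0075 6.7; 0.0525 -0.011 -0.0075 6.7; 0.051 -0.017 -0.0075 6.7; 0.0485 -0.023 -0.0075 6.7; 0.0455 -0.0285 -0.0075 6.7; 0.042 -0.0335 -0.0075 6.7; 0.0375 -0.0385 -0.0075 6.7",
)

```text
clock: 14.55
ee_pos: [484.3, 161.6, 326.0]
orientation: [-3.141, 0.001, 0.678]
contact_force: [0.6, -0.3, -0.3]
finger_gap: 0.589
finger_force: 0.0
```

```bash
python3 - <<'E'
from h import *
s=state();print(s["clock"],s["ee_pos"],s["orientation"],s["contact_force"],s["finger_gap"])
im,K,C=cap("wrist");np.savez("w7.npz",K=K,C=C);cv2.imwrite("pics/w7.png",im)
f=lambda i,x0,x1,y0,y1,w,h:cv2.resize(i[y0:y1,x0:x1],(w,h),interpolation=cv2.INTER_CUBIC)
w6=cv2.imread("pics/w6.png");c6=cv2.imread("pics/c6.png");s6=cv2.imread("pics/s6.png")
cv2.imwrite("pics/crop4.png",np.hstack([f(im,170,470,10,310,600,600),np.vstack([f(w6,260,360,110,310,200,400),f(c6,140,220,180,260,200,200)])]))
E
```

```text
14.55 [484.27 161.64 326.03] [-3.14  0.    0.68] [ 0.58 -0.34 -0.3 ] 0.5890337206439386
```

View pics/crop4.png

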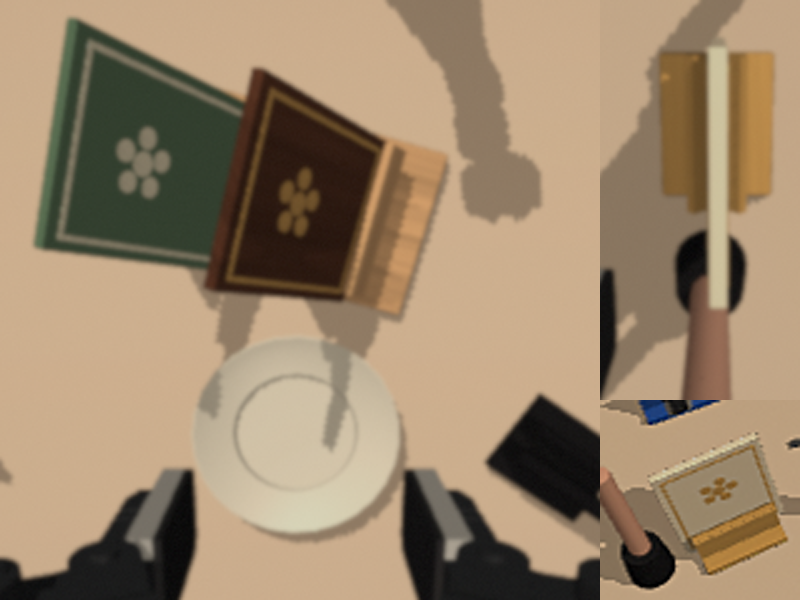

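Cream is centred in the brass stand: its top edge spans rows 132–264, predicted 133–265. Walnut's top-edge corners are at crop (255,68), (268,72), (207,288) and (218,290); the green board lies behind it to the left.

```bash
cat > fitw.py <<'E'
from h import *
from scipy.optimize import least_squares
d=np.load("w7.npz");K,C=d["K"],d["C"]
px=np.array([(255,68),(207,288),(268,72),(218,290)])/2+[170,10]
L=np.array([(-4,55,140),(-4,-55,140),(4,55,140),(4,-55,140)],float)
Rw=lambda yaw,t:Ro.from_euler("ZY",[yaw,-t]).as_matrix()
def P(q,t=.6):return L@Rw(q[3],t).T+q[:3]
if __name__=="__main__":
  for zf in(None,8,12,16,20):
    g=lambda q:np.r_[(proj(P(q),K,C)-px).ravel(),0 if zf is None else 10*(q[2]-zf)]
    r=least_squares(g,[575,165,12,-.89]);q=r.x
    print(zf,q,r.cost,"top",q[:3]+Rw(q[3],.6)@[0,0,140], "res",g(q)[:8])
E
python3 fitw.py
```

```text
None [563.24 166.69  16.15  -1.15] 0.6250190757255782 top [530.94 238.83 131.7 ] res [ 0.11  0.59  0.01 -0.52 -0.1  -0.58 -0.02  0.51]
8 [563.36 167.67   8.01  -1.15] 4.084985155795774 top [530.98 239.79 123.56] res [-0.14  1.75  0.42 -1.86 -0.5   0.56  0.28 -0.89]
12 [563.3  167.19  12.    -1.15] 1.5432180132070126 top [530.96 239.32 127.55] res [-0.02  1.19  0.22 -1.21 -0.31  0.    0.14 -0.21]
16 [563.25 166.7   16.    -1.15] 0.6262649981489582 top [530.94 238.85 131.55] res [ 0.1   0.61  0.02 -0.55 -0.11 -0.56 -0.01  0.49]
20 [563.18 166.22  20.    -1.15] 1.4520806637359749 top [530.92 238.38 135.54] res [ 0.23  0.03 -0.2   0.14  0.1  -1.14 -0.16  1.2 ]
```

The fit is good: walnut's lower edge is at (563,167,16), yaw −1.15, and its top at (531,239,132). I'll descend with the fingers spanning the leaning board, grip gently, and draw it out along its own axis.

```bash
python3 - <<'E'
from h import *
plan(538,223,210,0.42,6)
E
```

```text
0.0129 -0.0018 0.0195 2.40; 0.0128 -0.0023 0.0195 2.40; 0.0127 -0.0029 0.0195 2.40; 0.0126 -0.0034 0.0195 2.40; 0.0125 -0.0039 0.0195 2.40; 0.0123 -0.0044 0.0195 2.40
```

Emit:
servo_tool(
  increments="0.013 -0.002 0.0195 2.46; 0.013 -0.0025 0.0195 2.46; 0.0125 -0.003 0.0195 2.46; 0.0125 -0.0035 0.0195 2.46; 0.0125 -0.004 0.0195 2.46; 0.0125 -0.0045 0.0195 2.46; 0 0 0.025 0; 0 0 0.025 0; 0 0 0.02 0; 0 0 0.005 0",
  grip=0.062,
)

```text
clock: 15.85
ee_pos: [537.6, 217.5, 132.8]
orientation: [-3.141, 0.002, 0.424]
contact_force: [-0.1, -0.8, 0.0]
finger_gap: 0.728
finger_force: 0.0
```

```bash
python3 - <<'E'
from h import *
s=state();print(s["clock"],s["ee_pos"],s["orientation"],s["contact_force"],s["finger_gap"])
im,K,C=cap("wrist");cv2.imwrite("pics/w8.png",im)
from fitw import P
print(proj(P([563.24,166.69,16.15,-1.15]),K,C))
plan(538,223,88,.42,1)
E
```

```text
15.85 [537.62 217.49 132.79] [-3.14  0.    0.42] [-0.08 -0.82  0.03] 0.727708385877934
[[262.3  142.79]
 [271.45 345.45]
 [275.38 143.58]
 [282.49 351.34]]
0.0024 -0.0049 0.0452 0.22
```

View pics/w8.png

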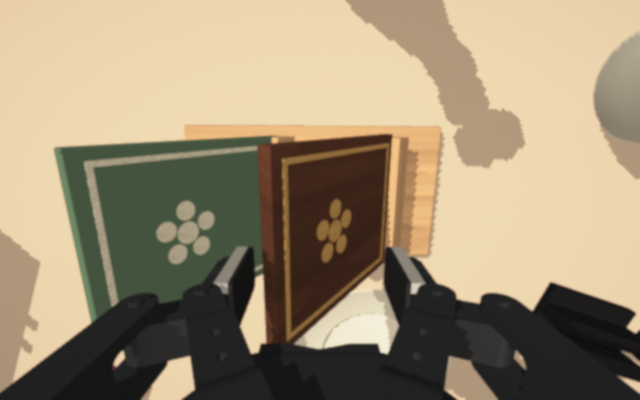

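The view matches the prediction to about 2 px (top edge near (262,146)), with walnut between the open fingers.

Emit:
servo_tool(
  increments="0.001 -0.003 0.005 0; 0.001 -0.003 0.005 0; 0 0 0.01 0; 0 0 0.01 0; 0 0 0.01 0; 0 0 0.005 0; 0 0 0 0; 0 0 0 0; 0 0 0 0; 0 0 0 0",
)

```text
clock: 17.15
ee_pos: [537.6, 224.1, 89.6]
orientation: [-3.142, -0.0, 0.424]
contact_force: [0.4, -0.3, -0.1]
finger_gap: 0.721
finger_force: 0.0
```

Emit:
servo_tool(
  increments="0 0 0 0; 0 0 0 0; 0 0 0 0; 0 0 0 0; 0 0 0 0; 0 0 0 0; 0 0 0 0; 0 0 0 0; 0 0 0 0; 0 0 0 0",
  grip=0.02,
  newtons=20,
)

```text
clock: 18.4
ee_pos: [538.1, 223.2, 90.0]
orientation: [3.14, -0.001, 0.424]
contact_force: [0.7, -6.4, 4.7]
finger_gap: 0.424
finger_force: 12.2
```

Emit:
servo_tool(
  increments="0 0.002 0 0; 0 0 0 0; 0 -0.0017 -0.0025 0; 0 -0.0017 -0.0025 0; 0 -0.0017 -0.0025 0; 0 -0.0017 -0.0025 0; 0 -0.0017 -0.0025 0; 0 -0.0017 -0.0025 0; 0 -0.0017 -0.0025 0; 0 -0.0017 -0.0025 0",
  grip=0,
  newtons=30,
)

```text
clock: 19.65
ee_pos: [533.5, 232.9, 109.4]
orientation: [3.138, -0.0, 0.423]
contact_force: [6.1, -12.4, 0.7]
finger_gap: 0.396
finger_force: 20.4
```

```bash
python3 - <<'E'
from h import *
s=state();print(s["clock"],s["ee_pos"],s["contact_force"],s["finger_gap"],s["finger_force"])
im,K,C=cap("wrist");cv2.imwrite("pics/w9.png",im);i2,_,_=cap("side");i3,_,_=cap("scene")
f=lambda i,x0,x1,y0,y1,w,h:cv2.resize(i[y0:y1,x0:x1],(w,h),interpolation=cv2.INTER_CUBIC)
cv2.imwrite("pics/crop5.png",np.hstack([f(im,160,460,80,380,450,450),np.vstack([f(i2,250,370,210,310,350,225),f(i3,350,480,130,230,350,225)])]))
E
```

```text
19.65 [533.53 232.92 109.41] [  6.11 -12.43   0.69] 0.3964236641433592 20.42126839281991
```

View pics/crop5.png

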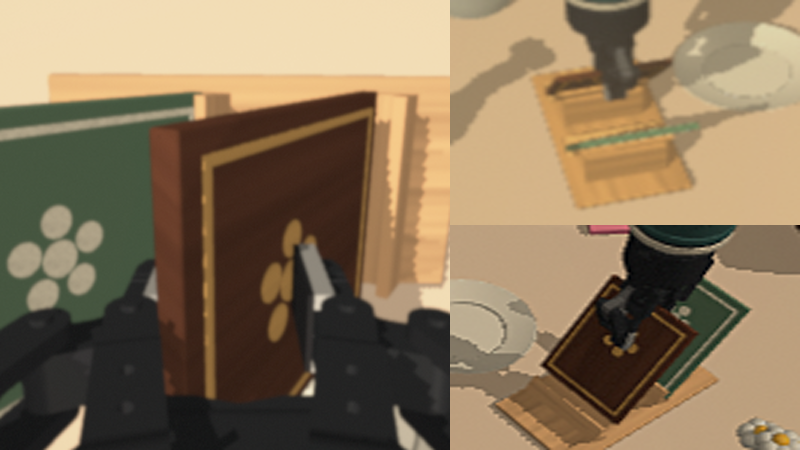

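By image the board is out of the groove: the scene crop shows its lower edge above the lip, still tilted. Now up and forwards, so the grip can turn it upright.

Emit:
servo_tool(
  increments="0 0.001 -0.004 0; 0 0.003 -0.006 0; 0 0.004 -0.006 0; 0 0.004 -0.006 0; 0 0.004 -0.006 0; 0 0.004 -0.006 0; 0 0.004 -0.006 0; 0 0.004 -0.008 0; 0 0.004 -0.01 0; 0 0.004 -0.01 0",
)

```text
clock: 21.05
ee_pos: [547.5, 201.6, 177.6]
orientation: [-3.141, 0.0, 0.424]
contact_force: [0.9, 0.3, -0.8]
finger_gap: 0.088
finger_force: 29.3
```

Emit:
servo_tool(
  increments="0 0 -0.02 0; 0 0 -0.02 0; 0 0 -0.02 0; 0 0 -0.02 0; 0 0 -0.02 0; 0 0 -0.02 0; 0 0 -0.02 0; 0 0 0 0; 0 0 0 0; 0 0 0 0",
  newtons=60,
)

```text
clock: 22.3
ee_pos: [547.4, 201.7, 316.3]
orientation: [-3.141, 0.001, 0.424]
contact_force: [-0.5, 0.1, -1.1]
finger_gap: 0.085
finger_force: 62.2
```

```bash
python3 - <<'E'
from h import *
plan(523.8,-70.7,316,np.pi/2+.079)
E
```

```text
-0.0134 0.0239 0.0000 -7.02; -0.0162 0.0220 0.0000 -7.02; -0.0187 0.0199 0.0000 -7.02; -0.0210 0.0175 0.0000 -7.02; -0.0230 0.0148 0.0000 -7.02; -0.0246 0.0118 0.0000 -7.02; -0.0259 0.0087 0.0000 -7.02; -0.0268 0.0055 0.0000 -7.02; -0.0273 0.0022 0.0000 -7.02; -0.0273 -0.0012 0.0000 -7.02
```

Emit:
servo_tool(
  increments="-0.0135 0.024 0 -7; -0.016 0.022 0 -7; -0.0185 0.02 0 -7; -0.021 0.0175 0 -7; -0.023 0.015 0 -7; -0.0245 0.012 0 -7; -0.026 0.0085 0 -7; -0.027 0.0055 0 -7; -0.0275 0.002 0 -7; -0.0275 -0.001 0 -7",
)

```text
clock: 23.55
ee_pos: [523.6, -72.1, 316.7]
orientation: [-3.141, -0.0, 1.65]
contact_force: [0.1, -0.7, -0.9]
finger_gap: 0.086
finger_force: 62.3
```

```bash
python3 - <<'E'
from h import *
s=state();print(s["clock"],s["ee_pos"],s["orientation"],s["contact_force"],s["finger_gap"])
p=s["ee_pos"];yw=s["orientation"][2]
Rb=np.array([[np.sin(yw),np.cos(yw),0],[-np.cos(yw),np.sin(yw),0],[0,0,1]])
L=np.array([(x,y,z) for x in(-4,4) for y in(-55,55) for z in(0,140)],float)
for n in("scene","side","wrist"):
    im,K,C=cap(n);cv2.imwrite(f"pics/m_{n}.png",im)
    q=proj(L@Rb.T+p-[0,0,91],K,C)
    hsv=cv2.cvtColor(im,cv2.COLOR_BGR2HSV).astype(int)
    m=((hsv[...,2]<110)&(hsv[...,1]>95)&((hsv[...,0]<14)|(hsv[...,0]>170))).astype(np.uint8)
    lo=np.maximum(q.min(0)-20,0).astype(int);hi=(q.max(0)+20).astype(int)
    r=np.zeros_like(m);r[lo[1]:hi[1],lo[0]:hi[0]]=m[lo[1]:hi[1],lo[0]:hi[0]]
    k,lab,st,ce=cv2.connectedComponentsWithStats(r);j=1+np.argmax(st[1:,4])
    print(n,"pred corners",q.astype(int).tolist(),"bbox pred",q.min(0),q.max(0))
    print("  comp",st[j],"->",st[j][:2]+st[j][2:4])
    cs,_=cv2.findContours((lab==j).astype(np.uint8),0,2)
    print("  hull",cv2.approxPolyDP(cv2.convexHull(max(cs,key=cv2.contourArea)),2.,True)[:,0].tolist())
E
```

```text
23.55 [523.55 -72.11 316.71] [-3.14 -0.    1.65] [ 0.12 -0.7  -0.88] 0.08636618339675448
scene pred corners [[281, 173], [276, 131], [325, 162], [327, 119], [281, 176], [278, 134], [326, 165], [328, 122]] bbox pred [276.98 119.75] [328.5  176.37]
  comp [ 284  128   40   44 1056] -> [324 172]
  hull [[323, 128], [322, 162], [287, 171], [284, 138]]
side pred corners [[326, 135], [327, 98], [324, 158], [325, 120], [324, 135], [324, 97], [321, 158], [322, 120]] bbox pred [321.85  97.88] [327.54 158.56]
  comp [323 108   4  49  79] -> [327 157]
  hull [[325, 108], [323, 156]]
wrist pred corners [[313, 271], [306, 439], [311, 134], [300, 156], [322, 271], [326, 439], [322, 134], [327, 156]] bbox pred [300.63 134.43] [327.52 439.81]
  comp [ 304  136   30  213 4868] -> [334 349]
  hull [[323, 136], [327, 141], [333, 170], [332, 295], [328, 347], [315, 348], [309, 347], [306, 318], [305, 167], [313, 141], [316, 137]]
```

```bash
python3 - <<'E'
from h import *
p=np.array([523.55,-72.11,316.71]);yw=1.649
Rb=np.array([[np.sin(yw),np.cos(yw),0],[-np.cos(yw),np.sin(yw),0],[0,0,1]])
def prof(n,pts,lab,t):
    im=cv2.imread(f"pics/m_{n}.png");_,K,C=cap(n)
    q=proj(pts@Rb.T+p-[0,0,91],K,C).astype(np.float32)
    v=cv2.remap(im,q[None,:,0].copy(),q[None,:,1].copy(),cv2.INTER_LINEAR)[0]
    print(n,lab,"px",q[0],q[-1]);print("  "," ".join(f"{a:.0f}:{c[2]},{c[1]},{c[0]}" for a,c in zip(t,v)))
A=lambda x,y,z:np.array(np.broadcast_arrays(x,y,z),float).T
t=np.arange(-16,20,3.)
for y in(-35,0,35): prof("scene",A(4,y,t),f"z at y={y}",t)
t=np.arange(40,72,3.)
for z in(25,50):
    prof("scene",A(4,t,z),f"y+ z={z}",t);prof("scene",A(4,-t,z),f"y- z={z}",-t)
t=np.arange(34,76,3.);prof("wrist",A(0,t,140),"top y+",t)
t=np.arange(-12,13,2.);prof("wrist",A(t,38,140),"top x",t)
E
```

```text
scene z at y=-35 px [290.47 178.51] [289.88 169.67]
   -16:182,154,123 -13:182,154,123 -10:182,154,122 -7:184,156,124 -4:189,161,128 -1:150,124,98 2:80,58,43 5:41,21,9 8:110,78,36 11:86,57,28 14:55,31,17 17:43,22,14
scene z at y=0 px [304.6  174.93] [304.4  166.04]
   -16:182,154,123 -13:182,154,122 -10:182,154,123 -7:185,157,125 -4:188,161,128 -1:176,150,120 2:53,34,26 5:49,28,15 8:94,65,30 11:100,69,33 14:34,15,9 17:40,21,13
scene z at y=35 px [318.57 171.38] [318.74 162.45]
   -16:182,154,122 -13:182,154,122 -10:182,154,122 -7:185,157,125 -4:189,161,128 -1:131,109,85 2:69,49,36 5:50,28,13 8:98,68,33 11:83,55,28 14:54,30,18 17:45,24,15
scene y+ z=25 px [320.83 159.71] [333.05 156.66]
   40:46,26,15 43:41,21,13 46:96,68,32 49:73,47,23 52:30,10,4 55:172,145,116 58:187,159,126 61:182,154,122 64:181,153,121 67:181,154,122 70:181,153,122
scene y- z=25 px [287.63 167.98] [274.93 171.14]
   -40:42,24,15 -43:48,28,15 -46:89,63,31 -49:90,62,29 -52:35,14,8 -55:71,54,41 -58:190,161,129 -61:185,157,125 -64:181,154,122 -67:182,154,123 -70:182,154,122
scene y+ z=50 px [321.02 152.51] [333.49 149.45]
   40:48,26,15 43:51,29,17 46:91,63,31 49:72,47,23 52:32,10,4 55:153,127,99 58:183,155,123 61:182,155,123 64:180,152,120 67:181,153,121 70:181,153,121
scene y- z=50 px [287.1  160.86] [274.13 164.05]
   -40:43,25,15 -43:43,24,13 -46:89,62,29 -49:85,59,29 -52:40,18,12 -55:59,41,28 -58:166,140,111 -61:184,156,124 -64:181,153,122 -67:181,153,122 -70:182,154,122
wrist top y+ px [312.97 229.76] [311.74 101.19]
   34:77,45,30 37:77,44,28 40:78,44,30 43:82,47,31 46:83,48,31 49:79,45,30 52:83,48,31 55:65,37,24 58:57,33,21 61:31,21,18 64:116,98,79 67:195,166,135 70:196,167,135 73:195,167,135
wrist top x px [274.84 217.67] [350.88 217.39]
   -12:194,166,135 -10:195,167,136 -8:195,166,136 -6:138,118,95 -4:143,122,99 -2:119,94,71 0:76,44,28 2:78,45,29 4:76,44,29 6:82,57,33 8:109,93,75 10:195,167,135 12:195,167,135
```

Bottom edge, width and tilt agree with the assumed grip: lower edge 91 mm below the TCP, centre −1 mm, roll about 0. Lowering into the black stand.

Emit:
servo_tool(
  increments="0.0024 0 0.015 0; 0 0 0.025 0; 0 0 0.025 0; 0 0 0.025 0; 0 0 0.025 0; 0 0 0.025 0; 0 0 0.02 0; 0 0 0.01 0; 0 0 0.008 0; 0 0 0.008 0",
)

```text
clock: 25.4
ee_pos: [523.9, -68.9, 131.5]
orientation: [3.141, 0.0, 1.646]
contact_force: [-7.7, -0.9, 23.5]
finger_gap: 0.082
finger_force: 65.8
```

Emit:
servo_tool(
  increments="0 0 0.005 0; 0 0 0.004 0; 0 0 0.004 0; 0 0 0.003 0; 0 0 0.003 0; 0 0 0.002 0; 0 0 0.001 0; 0 0 0 0; 0 0 0 0; 0 0 0 0",
)

```text
clock: 26.65
ee_pos: [523.1, -69.0, 109.2]
orientation: [-3.14, 0.0, 1.646]
contact_force: [-6.2, -0.6, -0.5]
finger_gap: 0.09
finger_force: 62.6
```

The flare guided it in. I ease 1 mm towards −x and lower it home.

Emit:
servo_tool(
  increments="0 -0.001 0.001 0; 0 0 0.001 0; 0 0 0.001 0; 0 0 0.001 0; 0 0 0.001 0; 0 0 0.001 0; 0 0 0.001 0; 0 0 0 0; 0 0 0 0; 0 0 0 0",
)

```text
clock: 27.9
ee_pos: [522.6, -68.9, 102.1]
orientation: [-3.141, -0.0, 1.646]
contact_force: [-2.9, -0.4, -2.2]
finger_gap: 0.085
finger_force: 62.3
```

Emit:
servo_tool(
  increments="0 -0.0005 0.001 0; 0 0 0.001 0; 0 0 0.0005 0; 0 0 0 0; 0 0 0 0; 0 0 0 0; 0 0 0 0; 0 0 0 0; 0 0 0 0; 0 0 0 0",
)

```text
clock: 29.15
ee_pos: [522.6, -68.9, 101.0]
orientation: [3.14, 0.0, 1.646]
contact_force: [-5.3, 2.2, 10.9]
finger_gap: 0.092
finger_force: 64.1
```

```bash
cat > chk.py <<'E'
from h import *
def chk(c,yaw,tag):
    im,K,C=cap("scene");cv2.imwrite(f"pics/{tag}.png",im)
    R=Ro.from_euler("z",yaw).as_matrix();g=im.astype(np.float32)
    def edge(P):
        q=proj(P@R.T+c,K,C).astype(np.float32)
        v=cv2.GaussianBlur(cv2.remap(g,q[None,:,0].copy(),q[None,:,1].copy(),1),(9,1),1.5)[0].sum(1)
        return np.abs(np.diff(v))
    A=lambda x,y,z:np.array(np.broadcast_arrays(x,y,z),float).T
    t=np.arange(51,60,.25)
    for z in(60,85,110,125):
        print(tag,z,"y+",t[edge(A(4,t,z)).argmax()],"y-",-t[edge(A(4,-t,z)).argmax()])
    t=np.arange(133,150,.25)
    for y in(-40,40): print("  top z (back edge) at",y,t[edge(A(-4,y,t)).argmax()])
E
python3 - <<'E'
from chk import *
chk(np.array([523.5,-70.7,10]),.079,"black")
chk(np.array([495.3,-375.9,10]),.28,"brass")
E
```

```text
black 60 y+ 55.25 y- -56.25
black 85 y+ 54.75 y- -54.0
black 110 y+ 56.25 y- -55.25
black 125 y+ 56.0 y- -55.0
  top z (back edge) at -40 140.25
  top z (back edge) at 40 138.5
brass 60 y+ 51.5 y- -53.25
brass 85 y+ 56.0 y- -52.0
brass 110 y+ 51.5 y- -53.75
brass 125 y+ 55.0 y- -53.0
  top z (back edge) at -40 141.0
  top z (back edge) at 40 141.0
```

Both are centred to about 1 mm and fully seated. Releasing and retreating.

Emit:
servo_tool(
  increments="0 0 0 0; 0 0 0 0; 0 0 0 0; 0 0 0 0; 0 0 0 0; 0 0 -0.01 0; 0 0 -0.025 0; 0 0 -0.035 0; 0 0 -0.04 0; 0 0 -0.04 0",
  grip=0.05,
)

```text
clock: 30.5
ee_pos: [522.0, -69.0, 251.9]
orientation: [3.141, 0.0, 1.646]
contact_force: [0.3, 0.5, 0.0]
finger_gap: 0.587
finger_force: 0.0
```

```bash
python3 - <<'E'
from chk import *
s=state();print(s["clock"],s["ee_pos"],s["contact_force"],s["finger_gap"])
chk(np.array([523.5,-70.7,10]),.079,"black2")
im,K,C=cap("wrist");cv2.imwrite("pics/w12.png",im)
p=s["ee_pos"]
# walnut top edge in wrist view: dark reddish pixels per row
hsv=cv2.cvtColor(im,cv2.COLOR_BGR2HSV).astype(int)
m=((hsv[...,2]<110)&(hsv[...,1]>95)&((hsv[...,0]<14)|(hsv[...,0]>170)));m[:,:280]=0;m[:,360:]=0
r=np.where(m.sum(1)>4)[0];print("rows",r.min(),r.max())
for v in range(r.min()+8,r.max(),25):
    c=np.where(m[v])[0];print(v,c.min(),c.max())
u=np.array([np.cos(1.65),np.sin(1.65),0]);c=np.array([523.5,-70.7,150]);print(proj([c+55*u,c-55*u],K,C))
# did anything else move: difference of scene images before/after
a=cv2.imread("pics/c6.png");b=cv2.imread("pics/black2.png")
for n,(x,y) in dict(candle_a=(275,225),candle_b=(155,240),green=(450,160),plate=(355,175),carafe=(357,280),tumbler=(300,295),vase=(458,250),fork=(250,190),cream=(182,212)).items():
    print(n,np.abs(a[y-8:y+8,x-8:x+8].astype(int)-b[y-8:y+8,x-8:x+8]).mean().round(1))
E
```

```text
30.5 [522.   -68.96 251.92] [0.32 0.52 0.01] 0.5868689903320147
black2 60 y+ 55.25 y- -56.25
black2 85 y+ 54.75 y- -54.0
black2 110 y+ 56.5 y- -55.25
black2 125 y+ 55.75 y- -55.0
  top z (back edge) at -40 139.75
  top z (back edge) at 40 138.5
rows 131 266
139 312 322
164 312 322
189 311 322
214 311 321
239 313 322
264 315 335
[[316.4  136.63]
 [317.33 265.05]]
candle_a 3.5
candle_b 2.6
green 3.3
plate 7.3
carafe 3.5
tumbler 4.2
vase 3.4
fork 4.1
cream 4.9
```

```bash
python3 -c "
from station import robot;print(robot.finish_job())"
```

```text
the job is handed in; nothing more can be done
None
```

I moved the cream board to the brass stand and then stood the walnut board in the black one. Both measured seated, upright and centred to about 1–2 mm; the green board and table items look undisturbed in the camera images, and I handed in at about 30.6 s.

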